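# Tighten a water filter's cap to the click

## Robot

A 6-joint arm with a two-finger parallel gripper is mounted at the origin on a cart in front of the work surface, level with it; the furniture and walls round the work are solid. World frame = base frame: x ahead of the robot, y to its left, z up, the work surface at z = 0. Lengths are in m, angles in degrees, forces in N, time in s.
With the tool pointing down it reaches from about 0.4 to 0.825 m from the base axis. Payload 7 kg.
Tool frame: the origin (TCP) lies between the finger pads; the fingertips stand 25 mm ahead of it and the grasp point (between the pads) lies 6 mm ahead of it; z points along the fingers, y is the line along which they close (so a half turn about z gives the same grasp; the last joint's range is limited). The gripper opens to 88 mm and grips with 3 to 60 N. Pads are 19 mm wide; open, the fingers measure 130 mm over their backs; the gripper's body (78 mm by 193 mm) begins 47 mm behind the grasp point.
Start: joints at [80.564, 20.546, 0.682, 0, -70.136, -16.507], TCP at [0.295, 0.607, 0.252] pointing down, gripper open.
Joint ranges: [-176.03, 176.03], [-82.01, 121.73], [-58.28, 71.71], [-173.87, 95.51], [-174.79, -0.11], [-173.66, 173.66]. Speed limits (degrees/s): [136.94, 136.94, 172.46, 180, 180, 180].

## Interface

Orientations are given as [roll, pitch, yaw] about the fixed x, y, z axes, in that order (R = Rz(yaw) Ry(pitch) Rx(roll)).
In Python, from plant import r gives the robot as it stands.
- The arm moves only by the shell command python3 -m crank 'ROWS' [FORCE]. ROWS is JSON, a list of rows, each a list of 3 entries, a list of its own where there are three numbers: the turn, a rotation vector about the tool's x, y, z in degrees, then the shift along the tool's x, y, z in cm, then the closure, from -1 (fully open) to 1 (shut). In form: [[[wx, wy, wz], [dx, dy, dz], fingers], ...]. A call has 1 to 8 rows; each row shifts and turns the commanded pose from where the row before left it, along the tool's axes as they then stand; what a row does not reach is not made up. A row lasts 1/10 s, in which the tool goes at most 50 mm and 8.59 degrees, less where a joint would pass 70% of its speed; a pose out of reach is approached as far as the arm can. A call with a gripper value outside its range is refused whole. The fingers move at their own pace and stop on an object; FORCE is the grip in N (left out, the last holds). Time passes only in rows, so rows that do not move let the fingers close. It gives the time, the measured TCP pose, the force, the opening and the grip force at its end, in the units of the state.
- r.get_state(): the state, without advancing time (a new reading comes with each control period).
- r.capture(name): name is "side" or "top" or "wrist"; returns a dict with "color" (384x512x3 uint8, red, green, blue), "range_z" (384x512 float32, m along the optical axis (not along the pixel's ray), 0 where there is no reading), "intrinsics" (3x3 intrinsics, pixels), "world_from_camera" (4x4, takes a point from camera to world coordinates); the wrist camera has in their place "hand_eye" (4x4, takes a point from camera to tool coordinates, whose origin is the TCP and whose axes are the flange's). Camera axes: x right, y down, z forward; pixel columns grow to the right and rows downward; lengths in m; the calibration is good to about 2 mm. A picture is of the moment at which its call begins: read the wrist's pose just before it.
- r.close_job(): hands the job in; it is judged then, once.
The state is a dict: "time_s": time; "joints": joint angles; "qd": joint speeds; "joint_torque": joint torques, N m; "tcp_pos": TCP position; "eef_rot": TCP orientation; "contact_force": force on the tool from outside, world axes, zero at the start; "moment": the same for the moment, N m; "gripper_width": finger opening in m; "gripper_force": force on a finger pad.
Only numpy, scipy, OpenCV 4.12 (cv2) and the standard library are available. Lean on these libraries where they do the work, as an engineer would, in place of code of your own. Each camera call takes 0.05 s, during which the arm holds its last target. There are 200 camera calls.

## Task

The water filter's cartridge has been changed and its cap is only hand-tight. Take the click wrench from its holder, set its socket fully down over the hexagon on the cap and turn the cap clockwise until the wrench clicks, then stop at once: pulling on past the click onto the wrench's stop would crack the cap. Lift the wrench off, leaving the cap tight, lay it back in its holder the way it lay, let go, and leave the other things standing where they are.

Things in the scene. Friction and masses are not known exactly. Their poses are not given: they have to be found in the camera images.
- wrench: Click wrench, 250 mm long, 0.53 kg: round steel head (62 mm across), dark socket under it, flat steel housing 37 mm wide, black rubber grip. Lies level, socket down, in its holder. Origin on the drive axis at the socket's mouth (lowest face); z up, x from head along the lever. Lever axis 42 mm above origin, head top 56 mm. Centre of mass near x = 80 mm.
- wrench_grip (a point): Middle of the rubber grip, 155 mm along x and 42 mm up from the wrench's origin; grip 86 mm long, 20 mm wide, 24 mm high, flat-sided; take it firmly here from above, fingers across the lever. Turned clockwise, lever and socket move as one until the drive carries about 1.2 N m (8 N sideways here, less or more if the hand also twists the lever). Then it clicks.
- socket_mouth (a point): Centre of the socket's mouth (at the wrench's origin). Hexagon 38 mm across flats, 18 mm deep, outside 55 mm; two corners lie along the lever. Its x axis lies along the lever (within 0.01 rad) until the click; then the lever swings on alone, the torque falling to about a quarter within 0.03 rad. Hard stop at 0.15 rad: stay under 0.12 (18 mm at the grip). Unloaded, the lever springs back.
- cap_hex (a point): Centre of the top of the grey cap's hexagon, 128 mm above the worktop; z up (cap's axis), x square to a flat; turns with the cap. 36 mm across flats, 16 mm high, top edge chamfered 3 mm. The socket goes on with the lever 30, 90, 150.. degrees from x (over a corner), play 0.1 rad each way, its mouth 16 mm below this point. Point the lever to the robot (-x): it swings towards +y.
- filter: Fixed water filter, 128 mm high: foot 124 mm wide, cap 98 mm. Origin under its centre, on the cap's axis; x to its two hose ports. cap_hex x is 0 to 0.65 rad clockwise of this x at first; the cap has to turn about 0.15 to 0.6 rad more, differing each time: feel for it. It resists with 0.9 rising to 1.2 N m, stays when let go, backs off only if turned back with 0.3 N m or more.
- wrench_holder: Holder of the wrench, fixed, black: plate 262 x 78 x 10 mm, round well for the socket (66 mm inside, rim 9 mm high), and a yoke (29 mm between cheeks, 61 mm high) for the lever's end, 207 mm away. Origin on the worktop under the well's centre, x to the yoke. Put away, the wrench's origin is 10 mm above this one, x axes parallel, the grip's axis 52 mm above the worktop.
- cartridge: Used filter cartridge, white pleated cylinder 54 mm across, 92 mm high, standing; a bystander. Origin under its centre.
- lemon: Lemon, 78 x 55 x 56 mm; a bystander. Origin under its centre.
- salt_shaker: Glass salt shaker, 44 mm across, 90 mm high; a bystander. Origin under its centre.
- drinking_glass: Clear drinking glass, 80 mm across, 89 mm high; a bystander. Origin under its centre.

How it is judged:
By the outcome, as a careful person would: the job done as asked, in the order asked, and still so for the second after the job is handed in, with the robot touching nothing.
It also fails if it takes over 72 s, if anything falls off the work surface, if the arm or the gripper's body presses on something with over 40 N, if the wrist force passes 120 N, or if a joint passes its speed limit or range.

## Working session

There is one attempt and no reset: what is moved stays moved. The work goes in short steps, Python scripts to look and compute and a shell command to move; the robot and the scene stay as the last step left them, time stands still between calls to the robot, and variables do not carry over. Pictures are saved under pics/ and viewed, at most 10 in all, crops included, and the job is handed in when it is done.

```bash
mkdir -p pics; cat > h.py <<'E'
import numpy as np,cv2
from plant import r
def save(n,f,crop=None):
    c=r.capture(n); im=c["color"][:,:,::-1]
    cv2.imwrite(f"pics/{f}.png",im); np.savez(f"pics/{f}.npz",**c); return c
def pts(c,T):
    z=c["range_z"];K=c["intrinsics"];v,u=np.mgrid[:z.shape[0],:z.shape[1]]
    P=np.stack([(u-K[0,2])/K[0,0]*z,(v-K[1,2])/K[1,1]*z,z,np.ones_like(z)],-1)
    P=P@np.asarray(T).T; P[z==0]=np.nan; return P[...,:3]
E
python3 - <<'E'
from h import *
s=r.get_state();print(s)
a=save("top","top0");b=save("side","side0")
print(a["world_from_camera"],a["intrinsics"],b["world_from_camera"])
ia=cv2.imread("pics/top0.png");ib=cv2.imread("pics/side0.png")
cv2.imwrite("pics/both.png",cv2.resize(np.vstack([ia]),(800,600)))
E
```

```text
{'time_s': 0.0, 'joints': array([ 8.05644742e+01,  2.05911594e+01,  6.34482198e-01, -2.02331466e-02,
       -7.01352658e+01, -1.65065714e+01]), 'qd': array([ 0.01009995,  0.03268508, -0.01460877,  0.07029535, -0.05756872,
       -0.09668709]), 'joint_torque': array([-1.41306173e-03, -5.82718527e+01,  2.93050110e+01,  6.99699014e+00,
        6.95468858e-03, -1.54247537e-04]), 'tcp_pos': array([0.29511651, 0.60657855, 0.25063079]), 'eef_rot': array([ 1.79906442e+02, -7.88926672e-03, -2.59489812e+01]), 'contact_force': array([-0.03652075, -0.30737807,  0.00098256]), 'moment': array([-0.01209631, -0.02250088, -0.00827409]), 'gripper_force': 0.0, 'gripper_width': 0.0880211020319551}
[[-0.02048781 -0.99340359  0.1128253   0.49503885]
 [-0.99789089  0.0133658  -0.06352269  0.05239887]
 [ 0.06159567 -0.11388878 -0.99158223  1.00760181]
 [ 0.          0.          0.          1.        ]] [[351.07094899   0.         254.91461941]
 [  0.         351.07094899 188.62039569]
 [  0.           0.           1.        ]] [[-0.70782292 -0.60516798  0.3643603   0.22682397]
 [-0.70638603  0.60810349 -0.36225533  0.38527469]
 [-0.00234344 -0.51379166 -0.85791179  0.96871427]
 [ 0.          0.          0.          1.        ]]
```

View pics/both.png

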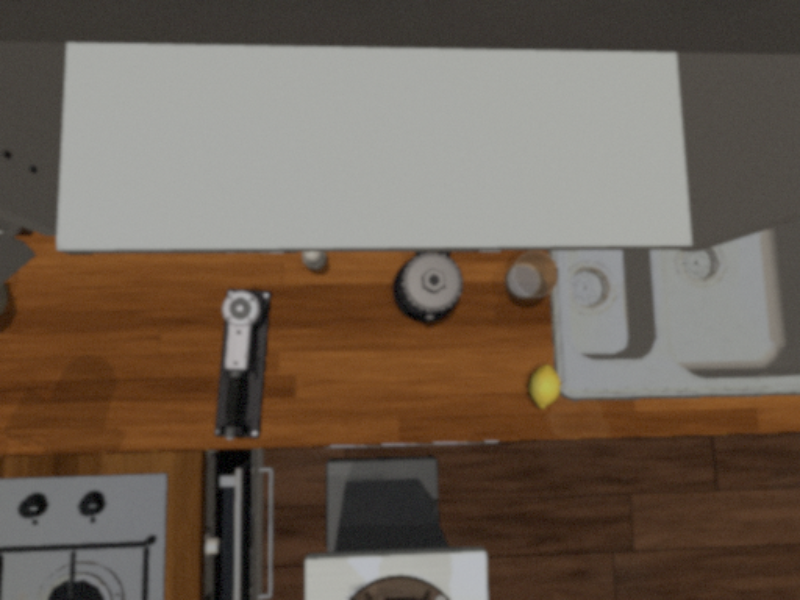

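View pics/side0.png

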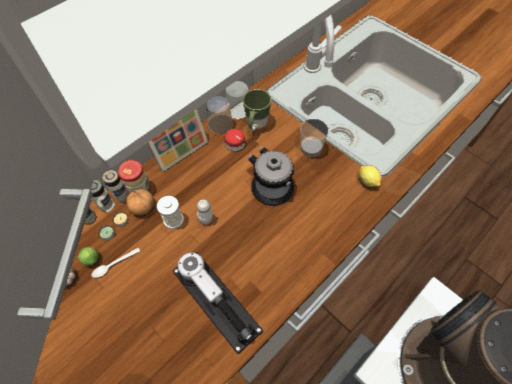

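The top view (800x600) shows the wrench head at (240,308), its grip at (236,400), the cap hexagon at (433,281), the lemon at (544,386) and the glass at (531,278). A white wall cabinet spans the far side. The side view agrees and also shows the cartridge at (171,212) and the shaker at (205,212).

```bash
python3 - <<'E'
from h import *
for n in("top0","side0"):
    c=dict(np.load(f"pics/{n}.npz"));P=pts(c,c["world_from_camera"]);hsv=cv2.cvtColor(c["color"],cv2.COLOR_RGB2HSV)
    X,Y,Z=P[...,0],P[...,1],P[...,2]
    def rep(t,m):
        if m.sum()>5: print(n,t,m.sum(),"mean",P[m].mean(0).round(4),"min",P[m].min(0).round(3),"max",P[m].max(0).round(3))
    box=lambda x0,x1,y0,y1,z0,z1:(X>x0)&(X<x1)&(Y>y0)&(Y<y1)&(Z>z0)&(Z<z1)
    rep("cabinet",box(.3,1.2,-.6,.8,.3,.9))
    near=box(.25,.75,.2,.45,-.05,.3)
    gray=(hsv[...,1]<70)&(hsv[...,2]>90)
    rep("wrench all",box(.3,.8,.15,.45,.02,.12)); 
    rep("head",box(.3,.8,.2,.45,.056,.09)&gray)
    m=box(.3,.8,.2,.45,.03,.09)
    if m.sum()>5:
        print(cv2.fitLine(P[m][:,:2].astype(np.float32),cv2.DIST_L2,0,.01,.01).ravel())
    rep("filter",box(.4,.8,-.15,.15,.02,.2));rep("hextop",box(.4,.8,-.15,.15,.121,.14));rep("captop",box(.4,.8,-.15,.15,.105,.119))
    rep("port",box(.4,.8,-.15,.15,.015,.1))
    rep("cart",box(.4,.9,.12,.5,.075,.15))
    rep("glass",box(.4,.9,-.35,-.1,.02,.15))
    rep("lemon",(hsv[...,0]>22)&(hsv[...,0]<35)&(hsv[...,1]>150)&(Z>0.01))
ia=cv2.imread("pics/top0.png")[160:285,130:310];ib=cv2.imread("pics/side0.png")[130:360,160:310]
cv2.imwrite("pics/z.png",np.hstack([cv2.resize(ia,None,fx=2.2,fy=2.2,interpolation=2),cv2.resize(ib,(179,275),interpolation=2)]))
cv2.imwrite("pics/z2.png",cv2.resize(cv2.imread("pics/side0.png")[120:220,220:330],(770,600),interpolation=2)[:,:770])
E
```

```text
top0 cabinet 65827 mean [0.6785 0.0264 0.542 ] min [ 0.566 -0.267  0.51 ] max [0.781 0.368 0.668]
top0 wrench all 1335 mean [0.5104 0.2651 0.06  ] min [0.367 0.15  0.021] max [0.677 0.299 0.087]
top0 head 812 mean [0.5515 0.2652 0.0625] min [0.368 0.232 0.056] max [0.614 0.293 0.071]
[ 0.99663544 -0.08196253  0.50791055  0.26750362]
top0 filter 1447 mean [ 0.6217 -0.0416  0.1048] min [ 0.56  -0.113  0.02 ] max [0.684 0.15  0.131]
top0 hextop 172 mean [ 0.6199 -0.0605  0.1263] min [ 0.601 -0.079  0.121] max [ 0.64  -0.043  0.131]
top0 captop 859 mean [ 0.6191 -0.0602  0.1096] min [ 0.572 -0.109  0.105] max [ 0.667 -0.011  0.118]
top0 port 339 mean [0.6309 0.0176 0.0803] min [ 0.56  -0.113  0.016] max [0.684 0.15  0.1  ]
top0 cart 76 mean [0.6691 0.1402 0.0827] min [0.66  0.125 0.076] max [0.677 0.157 0.09 ]
top0 glass 989 mean [ 0.5558 -0.2455  0.0555] min [ 0.402 -0.294  0.02 ] max [ 0.673 -0.1    0.114]
top0 lemon 246 mean [ 0.437  -0.2593  0.0427] min [ 0.12 -0.29  0.01] max [0.474 0.518 0.055]
side0 cabinet 52977 mean [0.6326 0.2524 0.5693] min [ 0.42  -0.225  0.511] max [0.944 0.
[... 239 characters left out ...]
511528]
side0 filter 2017 mean [ 0.6364 -0.0357  0.089 ] min [ 0.559 -0.149  0.02 ] max [0.8   0.15  0.133]
side0 hextop 151 mean [ 0.619  -0.061   0.1281] min [ 0.6   -0.081  0.121] max [ 0.639 -0.044  0.133]
side0 captop 755 mean [ 0.6161 -0.0584  0.1117] min [ 0.57  -0.114  0.105] max [ 0.671 -0.013  0.119]
side0 port 1072 mean [ 0.6569 -0.0156  0.0623] min [ 0.559 -0.149  0.015] max [0.8  0.15 0.1 ]
side0 cart 1235 mean [0.8201 0.2212 0.0925] min [0.661 0.122 0.075] max [0.9   0.325 0.11 ]
side0 glass 2794 mean [ 0.7262 -0.2075  0.0629] min [ 0.402 -0.296  0.02 ] max [ 0.9   -0.1    0.116]
side0 lemon 91 mean [ 0.4298 -0.2634  0.0416] min [ 0.403 -0.279  0.025] max [ 0.471 -0.244  0.052]
```

View pics/z2.png

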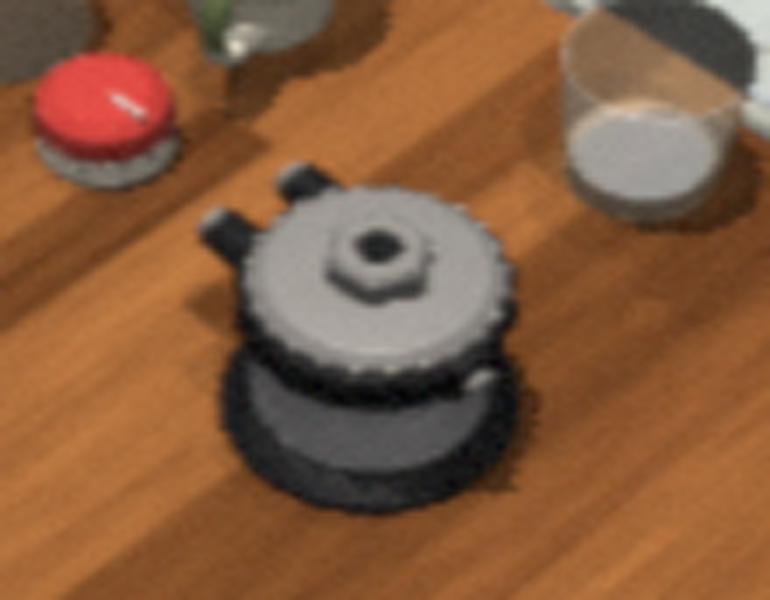

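The cap hexagon is at about (0.6195, -0.0605), with its top at 0.128 as it should be. The wrench head is near (0.583, 0.266) and the tail near x = 0.365, which fits the 250 mm length. I'll move over it and take a closer look.

```bash
python3 -m crank '[[[0,0,-8.5],[0,0,0],-1],[[0,0,-8.5],[0,0,0],-1],[[0,0,-8.5],[0,0,0],-1],[[0,0,0],[1.5,4,0],-1],[[0,0,0],[1.5,4,0],-1],[[0,0,0],[1.5,4,0],-1],[[0,0,0],[1.5,4,0],-1],[[0,0,0],[1.5,4,0],-1]]' && python3 -m crank '[[[0,0,-0.4],[1.5,4,0],-1],[[0,0,0],[1.5,4,0],-1],[[0,0,0],[1.5,4,0],-1],[[0,0,0],[1,1.5,0],-1],[[0,0,0],[0,0,0],-1],[[0,0,0],[0,0,0],-1]]'; cat >> h.py <<'E'
from scipy.spatial.transform import Rotation as Ro
def wrist(f):
    s=r.get_state(); c=save("wrist",f)
    T=np.eye(4);T[:3,:3]=Ro.from_euler("xyz",s["eef_rot"],degrees=True).as_matrix();T[:3,3]=s["tcp_pos"]
    W=T@c["hand_eye"]; np.savez(f"pics/{f}.npz",W=W,**c); return c,W
E
python3 - <<'E'
from h import *
c,W=wrist("w0");print(r.get_state()["tcp_pos"],r.get_state()["eef_rot"],c["hand_eye"].round(3),W.round(3),c["intrinsics"][0])
E
```

```text
time_s: 0.9
tcp_pos: [0.3689, 0.4045, 0.2512]
eef_rot: [180.0, 0.0, -0.4]
contact_force: [1.1, -0.0, -0.4]
gripper_width: 0.0878
gripper_force: 0.0
time_s: 1.5
tcp_pos: [0.4235, 0.2709, 0.2515]
eef_rot: [-180.0, 0.0, -0.1]
contact_force: [0.5, 0.9, -0.2]
gripper_width: 0.0873
gripper_force: 0.0
[0.42329327 0.27139786 0.25142565] [ 1.79998011e+02  1.26679734e-02 -6.75061704e-02] [[ 0.    -0.952 -0.307  0.085]
 [ 1.     0.     0.001 -0.   ]
 [-0.001 -0.307  0.952 -0.132]
 [ 0.     0.     0.     1.   ]] [[-0.002 -0.952 -0.307  0.508]
 [-1.     0.002 -0.001  0.271]
 [ 0.001  0.307 -0.952  0.384]
 [ 0.     0.     0.     1.   ]] [277.81913933   0.         256.14492217]
```

View pics/w0.png

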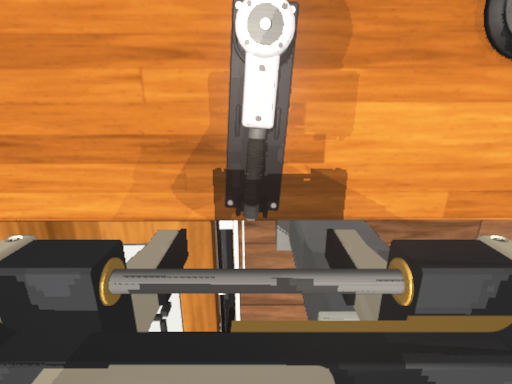

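The wrist view shows the head centre at (265,24), the grip from (257,130) to (252,215), and the holder screws at (230,203) and (274,206). The cap edge is at the top right. I'll cast rays at the known heights.

```bash
cat >> h.py <<'E'
def ray(K,W,uv,z):
    d=W[:3,:3]@np.array([(uv[0]-K[0,2])/K[0,0],(uv[1]-K[1,2])/K[1,1],1.]);o=W[:3,3]
    return o+d*(z-o[2])/d[2]
E
python3 - <<'E'
from h import *
c=np.load("pics/w0.npz");W=c["W"];K=c["intrinsics"];P=pts(c,W)
hsv=cv2.cvtColor(c["color"],cv2.COLOR_RGB2HSV)
steel=((P[...,2]>.035)&(P[...,0]<.66)&(P[...,1]>.2)&(P[...,1]<.34)&(P[...,2]<.09)&(hsv[...,2]>120)&(hsv[...,1]<60)).astype(np.uint8)
print("head ray",ray(K,W,(265,24),.066))
for v in range(60,125,10):
    u=np.flatnonzero(steel[v]);print(v,u.min(),u.max(),ray(K,W,((u.min()+u.max())/2,v),.062).round(4))
m=steel.astype(bool)&(P[...,2]>.05);print("z med",np.median(P[m][:,2]))
g=(P[...,2]>.045)&(P[...,2]<.09)&(abs(P[...,1]-.27)<.05)&(P[...,0]<.6)&(P[...,0]>.34)
for x in np.arange(.37,.56,.02):
    q=P[g&(abs(P[...,0]-x)<.01)]
    if len(q): print(x.round(2),len(q),"y",((q[:,1].min()+q[:,1].max())/2).round(4),q[:,1].min().round(4),q[:,1].max().round(4),"z",np.percentile(q[:,2],[50,95]).round(3))
for uv in((230,203),(274,206),(242,4),(292,7)):print("screw",ray(K,W,uv,.01).round(4))
E
```

```text
head ray [0.58396131 0.26175488 0.066     ]
60 246 279 [0.5516 0.264  0.062 ]
70 245 278 [0.5419 0.265  0.062 ]
80 244 277 [0.532 0.266 0.062]
90 244 276 [0.5219 0.2666 0.062 ]
100 243 275 [0.5116 0.2676 0.062 ]
110 243 274 [0.5011 0.2682 0.062 ]
120 242 273 [0.4904 0.2693 0.062 ]
z med 0.06296322544258748
0.37 195 y 0.2768 0.2573 0.2963 z [0.059 0.061]
0.39 278 y 0.2766 0.2569 0.2964 z [0.06  0.064]
0.41 260 y 0.2748 0.2649 0.2847 z [0.062 0.064]
0.43 271 y 0.2734 0.2626 0.2842 z [0.062 0.064]
0.45 288 y 0.2717 0.2616 0.2818 z [0.062 0.064]
0.47 305 y 0.2698 0.2592 0.2804 z [0.061 0.063]
0.49 556 y 0.2686 0.2503 0.2869 z [0.061 0.062]
0.51 646 y 0.2671 0.2485 0.2856 z [0.061 0.062]
0.53 650 y 0.2655 0.2469 0.2841 z [0.061 0.062]
0.55 749 y 0.2625 0.2422 0.2828 z [0.061 0.065]
screw [0.3727 0.3083 0.01  ]
screw [0.368  0.2453 0.01  ]
screw [0.6177 0.2869 0.01  ]
screw [0.6147 0.2289 0.01  ]
```

The lever direction is (-0.997, 0.08), so the yaw is -4.5°. The grip point is (0.4295, 0.274) and its top is at about z = 0.063, which matches the given heights. I'll descend and grip.

```bash
python3 -m crank '[[[0,0,0],[0.6,-0.27,0],-1],[[0,0,4.5],[0,0,0],-1],[[0,0,0],[0,0,4],-1],[[0,0,0],[0,0,4],-1],[[0,0,0],[0,0,4],-1],[[0,0,0],[0,0,4],-1],[[0,0,0],[0,0,2],-1],[[0,0,0],[0,0,1.3],-1]]' && python3 -m crank '[[[0,0,0],[0,0,0],-1],[[0,0,0],[0,0,0],-1],[[0,0,0],[0,0,0],-1]]'
```

```text
time_s: 2.35
tcp_pos: [0.4286, 0.2741, 0.0561]
eef_rot: [179.8, 0.1, -4.5]
contact_force: [-0.2, 0.3, -0.2]
gripper_width: 0.0876
gripper_force: 0.0
time_s: 2.65
tcp_pos: [0.4298, 0.2749, 0.0594]
eef_rot: [-179.9, -0.0, -4.5]
contact_force: [0.0, 0.2, -0.7]
gripper_width: 0.0877
gripper_force: 0.0
```

```bash
python3 -m crank '[[[0,0,0],[0,0,0],1],[[0,0,0],[0,0,0],1],[[0,0,0],[0,0,0],1],[[0,0,0],[0,0,0],1],[[0,0,0],[0,0,0],1],[[0,0,0],[0,0,0],1],[[0,0,0],[0,0,0],1],[[0,0,0],[0,0,0],1]]' 60 && python3 -m crank '[[[0,0,0],[0,0,-1],1],[[0,0,0],[0,0,-1],1],[[0,0,0],[0,0,-1.5],1],[[0,0,0],[0,0,-2],1],[[0,0,0],[0,0,-3],1],[[0,0,0],[0,0,-3],1],[[0,0,0],[0,0,-3],1],[[0,0,0],[0,0,0],1]]'; python3 - <<'E'
from h import *
s=r.get_state();print(s["moment"],s["contact_force"],s["tcp_pos"],s["eef_rot"],s["joints"])
wrist("w1")
E
```

```text
time_s: 3.45
tcp_pos: [0.4294, 0.2739, 0.0585]
eef_rot: [180.0, 0.0, -4.5]
contact_force: [0.2, 0.3, -0.4]
gripper_width: 0.0291
gripper_force: 0.0
time_s: 4.25
tcp_pos: [0.4306, 0.2752, 0.2082]
eef_rot: [-179.7, -0.2, -4.5]
contact_force: [0.8, 0.3, -5.1]
gripper_width: 0.0195
gripper_force: 60.0
[0.07483872 0.09725304 0.00480643] [ 0.82365436  0.30349276 -5.08399189] [0.43063399 0.27521732 0.20820765] [-179.67521227   -0.24706149   -4.51633268] [ 5.46590493e+01  6.81796013e+00 -2.36483310e+01  5.32824600e-02
 -5.91282147e+01  3.07981399e+01]
```

View pics/w1.png

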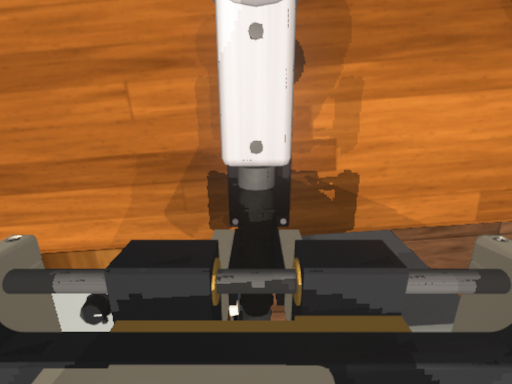

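The wrench is held: opening 19.5 mm, weight 5.1 N. The fingers closed while the lift had already begun, so I'll measure the in-hand pose. The housing runs from (256,0) to (256,165) and looks straight.

```bash
cat > inhand.py <<'E'
import sys
from h import *
def inhand(f):
    c=np.load(f"pics/{f}.npz");P=pts(c,c["hand_eye"]);hsv=cv2.cvtColor(c["color"],cv2.COLOR_RGB2HSV)
    m=(hsv[...,2]>150)&(hsv[...,1]<50)&(abs(P[...,1])<.05)&(P[...,0]>.03)&(P[...,2]<.06)&(P[...,2]>-.05)
    Q=P[m];A=np.c_[Q[:,0],Q[:,1],np.ones(len(Q))];k=np.linalg.lstsq(A,Q[:,2],rcond=None)[0]
    r_=abs(A@k-Q[:,2])<.003;k=np.linalg.lstsq(A[r_],Q[r_,2],rcond=None)[0];Q=Q[r_]
    print("top plane z=%.4f x + %.4f y + %.4f"%tuple(k),len(Q),"x",Q[:,0].min(),Q[:,0].max())
    xs=np.arange(.05,.12,.01);mid=[]
    for x in xs:
        q=Q[abs(Q[:,0]-x)<.004]; mid.append((q[:,1].min()+q[:,1].max())/2 if len(q)>5 else np.nan); 
    mid=np.array(mid);ok=np.isfinite(mid);print(np.c_[xs,mid].round(4)[ok].tolist(),np.polyfit(xs[ok],mid[ok],1))
inhand(sys.argv[1])
E
python3 inhand.py w1
```

```text
top plane z=0.0004 x + -0.0028 y + 0.0091 11746 x 0.0536808929127512 0.1281345557578345
[[0.05, -0.0006], [0.06, -0.0005], [0.07, -0.0006], [0.08, -0.0005], [0.09, -0.0006], [0.1, -0.0008], [0.11, -0.0008]] [-0.00409964 -0.00027678]
```

The lever is level and straight in the hand. Its axis is 19 mm ahead of the TCP and the head axis is at tool x of about 0.154. Next I'll go beside the cap to read the hexagon's angle.

```bash
python3 -m crank '[[[0,0,0],[0.7,1.9,-0.9],1],[[0,0,0],[1.5,3.8,-1],1],[[0,0,0],[1.5,3.8,-1],1],[[0,0,0],[1.5,3.8,-1],1],[[0,0,0],[1.5,3.8,-1],1],[[0,0,0],[1.5,3.8,-0.3],1],[[0,0,0],[0.6,2,0],1],[[0,0,0],[0,0,0],1]]' && python3 -m crank '[[[0,0,0],[0,0,0],1],[[0,0,0],[0,0,0],1]]'; python3 - <<'E'
from h import *
c,W=wrist("w2");K=c["intrinsics"];p=np.linalg.inv(W)@[.6195,-.0605,.128,1];u=K@(p[:3]/p[2]);print(u)
x,y=int(u[0]),int(u[1]);x0,y0=max(0,x-55),max(0,y-55)
cv2.imwrite("pics/w2z.png",cv2.resize(cv2.imread("pics/w2.png")[y0:y+55,x0:x+55],None,fx=5,fy=5,interpolation=2));print(x0,y0)
E
```

```text
time_s: 5.1
tcp_pos: [0.4977, 0.0359, 0.2538]
eef_rot: [179.9, 0.2, -4.8]
contact_force: [-1.2, -1.3, -5.6]
gripper_width: 0.0197
gripper_force: 60.0
time_s: 5.3
tcp_pos: [0.4983, 0.039, 0.2547]
eef_rot: [180.0, 0.1, -4.5]
contact_force: [0.6, 0.4, -5.4]
gripper_width: 0.0195
gripper_force: 60.0
[363.25853572  47.86709335   1.        ]
308 0
```

View pics/w2z.png

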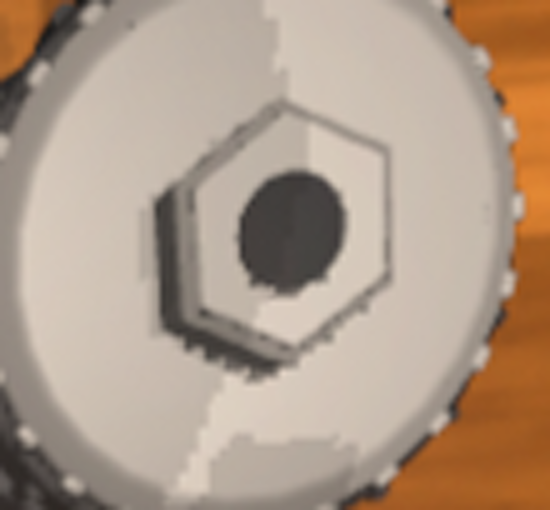

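The zoomed wrist view shows the hexagon's top face cleanly, with corners at about (283,100), (388,150), (390,275), (295,350), (200,310) and (190,185) in the zoom. I'll cast those onto z = 0.128.

```bash
python3 - <<'E'
from h import *
c=np.load("pics/w2.npz");W=c["W"];K=c["intrinsics"];print(r.get_state()["tcp_pos"])
cs=[(283,100),(388,150),(390,275),(295,350),(200,310),(190,185)]
Q=np.array([ray(K,W,((x+.5)/5-.5+308,(y+.5)/5-.5),.128)[:2] for x,y in cs])
C=Q.mean(0);D=Q-C;a=np.degrees(np.arctan2(D[:,1],D[:,0]));print(C,np.hypot(*D.T).round(4),a.round(1))
z=np.mean(np.exp(6j*np.radians(a)));print("corner mod60",np.degrees(np.angle(z))/6)
P=pts(c,W);m=(P[...,2]>.123)&(P[...,2]<.134)&(np.hypot(P[...,0]-C[0],P[...,1]-C[1])<.03);print(P[m].mean(0),P[m].min(0),P[m].max(0))
m=(P[...,2]>.1)&(P[...,2]<.118)&(np.hypot(P[...,0]-C[0],P[...,1]-C[1])<.065);(x,y),rad=cv2.minEnclosingCircle(P[m][:,:2].astype(np.float32));print("cap",x,y,rad)
hole=[ray(K,W,((x+.5)/5-.5+308,(y+.5)/5-.5),.128)[:2] for x,y in((238,240),(346,220),(292,170),(285,293))];print("hole",np.mean(hole,0))
E
```

```text
[0.49843118 0.03925728 0.25489858]
[ 0.62105998 -0.06252593] [0.0193 0.0187 0.0188 0.0187 0.0185 0.0188] [   6.2  -55.5 -115.7 -175.4  126.7   64.7]
corner mod60 5.156184979512871
[ 0.62053104 -0.06199517  0.12704749] [ 0.60013309 -0.08154423  0.12302032] [ 0.6410854  -0.044085    0.12971949]
cap 0.618377149105072 -0.061577506363391876 0.05301761254668236
hole [ 0.62088664 -0.06242027]
```

```bash
python3 -m crank '[[[0,0,-4.8],[0,0,0],1],[[0,0,-4.9],[0,0,0],1],[[0,0,0],[-0.6,1.7,0],1],[[0,0,0],[-1,2.8,0],1],[[0,0,0],[-1,2.8,0],1],[[0,0,0],[-1,2.4,0],1],[[0,0,0],[-0.54,1.56,0],1],[[0,0,0],[0,0,-0.1],1]]' && python3 -m crank '[[[0,0,0],[0,0,1],1],[[0,0,0],[0,0,1.5],1],[[0,0,0],[0,0,1.5],1],[[0,0,0],[0,0,0],1],[[0,0,0],[0,0,0],1]]'; python3 - <<'E'
from h import *
a=np.load("pics/w0.npz");b=np.load("pics/w1.npz");K=a["intrinsics"]
def scr(c,u,v):
    g=cv2.cvtColor(c["color"],cv2.COLOR_RGB2GRAY)[v-9:v+10,u-9:u+10];m=g<150;y,x=np.nonzero(m);return u-9+x.mean(),v-9+y.mean(),m.sum()
s0=scr(a,258,118);s1=scr(b,256,147);print(s0,s1)
p0=ray(K,a["W"],s0,.0625);h0=ray(K,a["W"],(265,24),.066);print(p0,np.linalg.norm((p0-h0)[:2]))
H=b["hand_eye"];print("tool",ray(K,H,s1,.0091))
for i in range(3): s=r.get_state();print(s["tcp_pos"],s["eef_rot"],s["contact_force"],s["moment"])
c=save("side","side1");P=pts(c,c["world_from_camera"]);m=(P[...,2]>.18)&(P[...,2]<.23)&(P[...,0]>.585)&(abs(P[...,1]+.06)<.06);Q=P[m];print(Q.mean(0),Q.min(0),Q.max(0))
E
```

```text
time_s: 6.15
tcp_pos: [0.4667, -0.0785, 0.2564]
eef_rot: [180.0, 0.1, 5.1]
contact_force: [0.7, 0.0, -4.7]
gripper_width: 0.0197
gripper_force: 60.0
time_s: 6.65
tcp_pos: [0.4679, -0.0767, 0.2163]
eef_rot: [180.0, 0.1, 5.2]
contact_force: [-0.6, -0.3, -3.6]
gripper_width: 0.0196
gripper_force: 60.0
(np.float64(249.0), np.float64(127.0), np.int64(1)) (np.float64(255.89344262295083), np.float64(146.64754098360655), np.int64(122))
[0.48276005 0.27886584 0.0625    ] 0.10263761238569366
tool [ 0.06369292 -0.00038221  0.0091    ]
[ 0.4678956  -0.076705    0.21628634] [1.79978179e+02 5.70032322e-02 5.20964700e+00] [-0.57494876 -0.30331152 -3.59728293] [-0.11932683  0.2849335  -0.03661972]
[ 0.4678956  -0.076705    0.21628634] [1.79978179e+02 5.70032322e-02 5.20964700e+00] [-0.57494876 -0.30331152 -3.59728293] [-0.11932683  0.2849335  -0.03661972]
[ 0.4678956  -0.076705    0.21628634] [1.79978179e+02 5.70032322e-02 5.20964700e+00] [-0.57494876 -0.30331152 -3.59728293] [-0.11932683  0.2849335  -0.03661972]<stdin>:9: RuntimeWarning: Mean of empty slice.
  ret = um.true_divide(
Traceback (most recent call last):
ValueError: zero-size array to reduction operation minimum which has no identity
```

```bash
python3 -m crank '[[[0,0,0],[-0.15,0,0.8],1],[[0,0,0],[0,0,0.8],1],[[0,0,0],[0,0,0.6],1],[[0,0,0],[0,0,0.2],1],[[0,0,0],[0,0,0],1],[[0,0,0],[0,0,0],1]]' && python3 -m crank '[[[0,0,0],[0,0,0.2],1],[[0,0,0],[0,0,0.2],1],[[0,0,0],[0,0,0.2],1],[[0,0,0],[0,0,0],1]]'; python3 -c "
from h import *
s=r.get_state();print(s['tcp_pos'],s['eef_rot'],s['contact_force'],s['moment'])"
```

```text
time_s: 7.3
tcp_pos: [0.4665, -0.0774, 0.1927]
eef_rot: [180.0, -0.0, 5.2]
contact_force: [0.7, -0.3, -4.3]
gripper_width: 0.0191
gripper_force: 60.0
time_s: 7.7
tcp_pos: [0.4661, -0.0774, 0.1862]
eef_rot: [-180.0, 0.0, 5.2]
contact_force: [-0.0, 1.4, -5.2]
gripper_width: 0.0199
gripper_force: 60.0
[ 0.46612688 -0.07736428  0.18623819] [-1.79999800e+02  3.06700436e-02  5.15290455e+00] [-0.02300695  1.36150901 -5.19413867] [-0.08038249  0.40042291 -0.02894019]
```

```bash
python3 -m crank '[[[0,0,0],[0,0,0.2],1],[[0,0,0],[0,0,0.2],1],[[0,0,0],[0,0,0.2],1],[[0,0,0],[0,0,0],1]]';  python3 -c "
from h import *
s=r.get_state();print(s['tcp_pos'],s['eef_rot'],s['contact_force'],s['moment'])"
```

```text
time_s: 8.1
tcp_pos: [0.4661, -0.0773, 0.1802]
eef_rot: [180.0, 0.0, 5.2]
contact_force: [-0.9, 0.3, -4.9]
gripper_width: 0.0194
gripper_force: 60.0
[ 0.46611728 -0.07734868  0.18019585] [1.79999427e+02 3.68680619e-02 5.15209062e+00] [-0.86435383  0.30987077 -4.87165923] [-0.10604312  0.43261045  0.05854331]
```

```bash
python3 -m crank '[[[0,0,0],[0,0,0.2],1],[[0,0,0],[0,0,0.2],1],[[0,0,0],[0,0,0.2],1],[[0,0,0],[0,0,0],1]]' && python3 -m crank '[[[0,0,0],[0,0,0.1],1],[[0,0,0],[0,0,0.1],1],[[0,0,0],[0,0,0],1]]';  python3 -c "
from h import *
s=r.get_state();print(s['tcp_pos'],s['eef_rot'],s['contact_force'],s['moment'])"
```

```text
time_s: 8.5
tcp_pos: [0.4661, -0.0774, 0.1742]
eef_rot: [180.0, 0.0, 5.2]
contact_force: [0.5, -0.6, -5.2]
gripper_width: 0.0194
gripper_force: 60.0
time_s: 8.8
tcp_pos: [0.4665, -0.0773, 0.1726]
eef_rot: [180.0, -0.0, 5.2]
contact_force: [-0.7, -0.2, -3.6]
gripper_width: 0.0193
gripper_force: 60.0
[ 0.46650711 -0.07729887  0.17258978] [ 1.79998351e+02 -1.84728992e-02  5.16045322e+00] [-0.74448053 -0.21708233 -3.62777437] [-0.1003772   0.25978177 -0.04550976]
```

```bash
python3 -m crank '[[[0,0,0],[0,0,0.1],1],[[0,0,0],[0,0,0],1]]' && python3 -m crank '[[[0,0,0],[0,0,0.1],1],[[0,0,0],[0,0,0],1]]';  python3 -c "
from h import *
s=r.get_state();print(s['tcp_pos'],s['eef_rot'],s['contact_force'],s['moment'])"
```

```text
time_s: 9.0
tcp_pos: [0.4666, -0.0773, 0.1718]
eef_rot: [180.0, -0.0, 5.2]
contact_force: [-0.7, -1.2, -3.0]
gripper_width: 0.0195
gripper_force: 60.0
time_s: 9.2
tcp_pos: [0.4667, -0.0773, 0.1709]
eef_rot: [180.0, -0.0, 5.2]
contact_force: [-1.5, -0.1, -0.1]
gripper_width: 0.0195
gripper_force: 60.0
[ 0.46666847 -0.07734751  0.170872  ] [ 1.79992807e+02 -4.58561725e-02  5.16780511e+00] [-1.50267403 -0.08021129 -0.12342262] [-0.04495607  0.31912917 -0.04569734]
```

The socket is seated: the mouth is about 111 mm up and the cap carries the wrench's weight. The cap has to turn at least 8.6° before the click, so the first 6° are safe.

```bash
cat > st.py <<'E'
from h import *
s=r.get_state();p=s["tcp_pos"][:2]-[.6207,-.062];F=s["contact_force"];a=np.arctan2(p[1],p[0]);R=np.hypot(*p)
t=F[1]*p[0]-F[0]*p[1];lat=F@[-np.sin(a),np.cos(a),0]
print("   R %.4f ang %.2f yaw %.2f tilt %.2f Flat %.1f Frad %.1f Fz %.1f Mz %.2f torque %.2f"%(R,np.degrees(a)%360,s["eef_rot"][2],s["eef_rot"][1],lat,F[0]*np.cos(a)+F[1]*np.sin(a),F[2],s["moment"][2],t+s["moment"][2]),s["tcp_pos"].round(4))
E
python3 st.py; python3 -m crank '[[[0,0,1],[0,-0.27,0],1],[[0,0,1],[0,-0.27,0],1],[[0,0,0],[0,0,0],1]]' >/dev/null && python3 st.py && python3 -m crank '[[[0,0,1],[0,-0.27,0],1],[[0,0,1],[0,-0.27,0],1],[[0,0,0],[0,0,0],1]]' >/dev/null && python3 st.py; python3 -m crank '[[[0,0,1],[0,-0.27,0],1],[[0,0,1],[0,-0.27,0],1],[[0,0,0],[0,0,0],1]]'  >/dev/null && python3 st.py
```

```text
R 0.1548 ang 185.69 yaw 5.17 tilt -0.05 Flat -0.1 Frad 1.5 Fz -0.1 Mz -0.05 torque -0.06 [ 0.4667 -0.0773  0.1709]
   R 0.1550 ang 183.56 yaw 3.12 tilt -0.02 Flat 0.3 Frad 0.8 Fz 0.7 Mz -0.09 torque -0.04 [ 0.466  -0.0716  0.1707]
   R 0.1553 ang 181.59 yaw 1.12 tilt 0.02 Flat 1.3 Frad 3.2 Fz 0.9 Mz -0.06 torque 0.14 [ 0.4655 -0.0663  0.1706]
   R 0.1556 ang 179.62 yaw -0.89 tilt 0.05 Flat 0.8 Frad 5.0 Fz 2.3 Mz -0.07 torque 0.05 [ 0.4652 -0.061   0.1705]
```

```bash
python3 -m crank '[[[0,0,1],[-0.05,-0.27,0],1],[[0,0,1],[-0.05,-0.27,0],1],[[0,0,0],[0,0,0],1]]' >/dev/null && python3 st.py && python3 -m crank '[[[0,0,1],[0,-0.27,0],1],[[0,0,1],[0,-0.27,0],1],[[0,0,0],[0,0,0],1]]' >/dev/null && python3 st.py
```

```text
R 0.1558 ang 177.59 yaw -2.88 tilt -0.04 Flat 0.3 Frad 2.1 Fz -0.7 Mz -0.05 torque -0.01 [ 0.4651 -0.0554  0.1707]
   R 0.1557 ang 175.68 yaw -4.87 tilt -0.03 Flat 3.5 Frad -1.1 Fz -0.1 Mz 0.07 torque 0.62 [ 0.4654 -0.0503  0.1707]
```

```bash
python3 -m crank '[[[0,0,1],[0,-0.27,0],1],[[0,0,0],[0,0,0],1]]' >/dev/null && python3 st.py && python3 -m crank '[[[0,0,1],[0,-0.27,0],1],[[0,0,0],[0,0,0],1]]' >/dev/null && python3 st.py&& python3 -m crank '[[[0,0,1],[0,-0.27,0],1],[[0,0,0],[0,0,0],1]]' >/dev/null && python3 st.py
```

```text
R 0.1558 ang 174.79 yaw -5.84 tilt -0.03 Flat 5.0 Frad -0.0 Fz -0.9 Mz 0.11 torque 0.88 [ 0.4656 -0.0479  0.1707]
   R 0.1557 ang 173.83 yaw -6.84 tilt -0.03 Flat 5.5 Frad -1.5 Fz -0.5 Mz 0.21 torque 1.07 [ 0.4659 -0.0453  0.1707]
   R 0.1557 ang 172.83 yaw -7.83 tilt -0.03 Flat 6.2 Frad -2.0 Fz -1.2 Mz 0.16 torque 1.12 [ 0.4662 -0.0426  0.1707]
```

```bash
python3 -m crank '[[[0,0,1],[0.02,-0.27,0],1],[[0,0,1],[0.02,-0.27,0],1],[[0,0,0],[0,0,0],1]]' >/dev/null && python3 st.py && python3 -m crank '[[[0,0,1],[0.02,-0.27,0],1],[[0,0,1],[0.01,-0.27,0],1],[[0,0,0],[0,0,0],1]]' >/dev/null && python3 st.py
```

```text
R 0.1557 ang 170.86 yaw -9.82 tilt 0.01 Flat 6.0 Frad 0.0 Fz 0.5 Mz 0.14 torque 1.08 [ 0.467  -0.0373  0.1706]
   R 0.1556 ang 168.92 yaw -11.82 tilt 0.04 Flat 6.0 Frad 0.8 Fz 1.5 Mz 0.25 torque 1.18 [ 0.468  -0.0321  0.1705]
```

```bash
python3 -m crank '[[[0,0,1],[0.01,-0.27,0],1],[[0,0,0],[0,0,0],1]]' >/dev/null && python3 st.py&& python3 -m crank '[[[0,0,1],[0,-0.27,0],1],[[0,0,0],[0,0,0],1]]' >/dev/null && python3 st.py
```

```text
R 0.1557 ang 167.95 yaw -12.82 tilt 0.05 Flat 6.7 Frad 1.4 Fz 1.0 Mz 0.22 torque 1.27 [ 0.4685 -0.0295  0.1705]
   R 0.1556 ang 166.96 yaw -13.81 tilt 0.05 Flat 5.5 Frad 1.6 Fz 1.8 Mz 0.19 torque 1.05 [ 0.4691 -0.0269  0.1705]
```

```bash
python3 -m crank '[[[0,0,1],[0,-0.27,0],1],[[0,0,0],[0,0,0],1]]' >/dev/null && python3 st.py&& python3 -m crank '[[[0,0,1],[0,-0.27,0],1],[[0,0,0],[0,0,0],1]]' >/dev/null && python3 st.py
```

```text
R 0.1556 ang 165.96 yaw -14.82 tilt 0.05 Flat 5.6 Frad 0.7 Fz 2.4 Mz 0.22 torque 1.10 [ 0.4697 -0.0243  0.1705]
   R 0.1556 ang 164.98 yaw -15.81 tilt 0.05 Flat 6.1 Frad -0.0 Fz 1.7 Mz 0.27 torque 1.22 [ 0.4704 -0.0217  0.1705]
```

```bash
python3 -m crank '[[[0,0,1],[0,-0.27,0],1],[[0,0,0],[0,0,0],1]]' >/dev/null && python3 st.py
```

```text
R 0.1556 ang 163.99 yaw -16.81 tilt 0.05 Flat 6.6 Frad 1.2 Fz 0.2 Mz 0.23 torque 1.26 [ 0.4711 -0.0191  0.1705]
```

```bash
python3 -m crank '[[[0,0,1],[0,-0.27,0],1],[[0,0,0],[0,0,0],1]]' >/dev/null && python3 st.py&& python3 -m crank '[[[0,0,1],[0,-0.27,0],1],[[0,0,0],[0,0,0],1]]' >/dev/null && python3 st.py
```

```text
R 0.1556 ang 162.99 yaw -17.81 tilt 0.05 Flat 5.6 Frad -0.7 Fz 0.5 Mz 0.29 torque 1.17 [ 0.4719 -0.0165  0.1705]
   R 0.1556 ang 162.00 yaw -18.81 tilt 0.05 Flat 6.5 Frad 0.4 Fz 1.4 Mz 0.31 torque 1.33 [ 0.4728 -0.0139  0.1705]
```

```bash
python3 -m crank '[[[0,0,1],[0,-0.27,0],1],[[0,0,0],[0,0,0],1]]' >/dev/null && python3 st.py&& python3 -m crank '[[[0,0,1],[0,-0.27,0],1],[[0,0,0],[0,0,0],1]]' >/dev/null && python3 st.py
```

```text
R 0.1556 ang 161.02 yaw -19.81 tilt 0.05 Flat 6.8 Frad -0.7 Fz 0.7 Mz 0.30 torque 1.35 [ 0.4736 -0.0114  0.1704]
   R 0.1555 ang 160.03 yaw -20.81 tilt 0.05 Flat 6.5 Frad -0.1 Fz 0.3 Mz 0.30 torque 1.32 [ 0.4745 -0.0089  0.1704]
```

```bash
python3 -m crank '[[[0,0,1],[0,-0.27,0],1],[[0,0,0],[0,0,0],1]]' >/dev/null && python3 st.py&& python3 -m crank '[[[0,0,1],[0,-0.27,0],1],[[0,0,0],[0,0,0],1]]' >/dev/null && python3 st.py
```

```text
R 0.1555 ang 159.04 yaw -21.81 tilt 0.05 Flat 6.7 Frad 0.6 Fz 1.6 Mz 0.30 torque 1.33 [ 0.4754 -0.0064  0.1704]
   R 0.1555 ang 158.06 yaw -22.81 tilt 0.05 Flat 7.2 Frad -0.1 Fz 0.7 Mz 0.27 torque 1.40 [ 0.4765 -0.0039  0.1704]
```

```bash
python3 -m crank '[[[0,0,1],[0,-0.27,0],1],[[0,0,0],[0,0,0],1]]' >/dev/null && python3 st.py&& python3 -m crank '[[[0,0,1],[0,-0.27,0],1],[[0,0,0],[0,0,0],1]]' >/dev/null && python3 st.py
```

```text
R 0.1555 ang 157.06 yaw -23.81 tilt 0.05 Flat 6.0 Frad -0.7 Fz 0.5 Mz 0.34 torque 1.27 [ 0.4775 -0.0014  0.1704]
   R 0.1555 ang 156.07 yaw -24.81 tilt 0.05 Flat 6.1 Frad -1.4 Fz 1.0 Mz 0.29 torque 1.23 [0.4786 0.001  0.1704]
```

```bash
python3 -m crank '[[[0,0,1],[0,-0.27,0],1],[[0,0,0],[0,0,0],1]]' >/dev/null && python3 st.py&& python3 -m crank '[[[0,0,1],[0,-0.27,0],1],[[0,0,0],[0,0,0],1]]' >/dev/null && python3 st.py
```

```text
R 0.1555 ang 155.10 yaw -25.81 tilt 0.05 Flat 6.3 Frad -0.4 Fz 1.1 Mz 0.34 torque 1.32 [0.4797 0.0035 0.1704]
   R 0.1554 ang 154.10 yaw -26.81 tilt 0.05 Flat 6.3 Frad -0.1 Fz 1.5 Mz 0.36 torque 1.34 [0.4809 0.0059 0.1704]
```

```bash
python3 -m crank '[[[0,0,1],[0,-0.27,0],1],[[0,0,0],[0,0,0],1]]' >/dev/null && python3 st.py&& python3 -m crank '[[[0,0,1],[0,-0.27,0],1],[[0,0,0],[0,0,0],1]]' >/dev/null && python3 st.py
```

```text
R 0.1555 ang 153.12 yaw -27.80 tilt 0.05 Flat 6.1 Frad 0.4 Fz 1.7 Mz 0.32 torque 1.26 [0.482  0.0083 0.1704]
   R 0.1554 ang 152.12 yaw -28.80 tilt 0.05 Flat 5.8 Frad 0.1 Fz 0.4 Mz 0.36 torque 1.26 [0.4833 0.0107 0.1704]
```

```bash
python3 -m crank '[[[0,0,1],[0,-0.27,0],1],[[0,0,0],[0,0,0],1]]' >/dev/null && python3 st.py&& python3 -m crank '[[[0,0,1],[0,-0.27,0],1],[[0,0,0],[0,0,0],1]]' >/dev/null && python3 st.py
```

```text
R 0.1554 ang 151.14 yaw -29.80 tilt 0.05 Flat 5.0 Frad -1.0 Fz 1.3 Mz 0.37 torque 1.15 [0.4846 0.013  0.1704]
   R 0.1554 ang 150.14 yaw -30.80 tilt 0.04 Flat 6.2 Frad -0.8 Fz 0.7 Mz 0.41 torque 1.37 [0.486  0.0154 0.1704]
```

```bash
python3 -m crank '[[[0,0,1],[0,-0.27,0],1],[[0,0,0],[0,0,0],1]]' >/dev/null && python3 st.py&& python3 -m crank '[[[0,0,1],[0,-0.27,0],1],[[0,0,0],[0,0,0],1]]' >/dev/null && python3 st.py
```

```text
R 0.1554 ang 149.15 yaw -31.79 tilt 0.05 Flat 6.0 Frad -0.7 Fz 1.9 Mz 0.44 torque 1.37 [0.4873 0.0177 0.1703]
   R 0.1554 ang 148.14 yaw -32.80 tilt 0.04 Flat 6.4 Frad -1.1 Fz 1.2 Mz 0.36 torque 1.35 [0.4888 0.02   0.1703]
```

```bash
python3 -m crank '[[[0,0,1],[0,-0.27,0],1],[[0,0,0],[0,0,0],1]]' >/dev/null && python3 st.py&& python3 -m crank '[[[0,0,1],[0,-0.27,0],1],[[0,0,0],[0,0,0],1]]' >/dev/null && python3 st.py
```

```text
R 0.1553 ang 146.86 yaw -33.84 tilt 0.03 Flat 5.5 Frad 1.4 Fz 2.0 Mz 0.05 torque 0.91 [0.4906 0.0229 0.1705]
   R 0.1553 ang 145.97 yaw -34.86 tilt 0.03 Flat 5.4 Frad 0.2 Fz 1.2 Mz 0.22 torque 1.06 [0.492  0.0249 0.1704]
```

The reading changed: torque fell from 1.35 to 0.9 and Mz dropped. I'll hold and look before going on.

```bash
for i in 1 2 3; do python3 -m crank '[[[0,0,0],[0,0,0],1]]' >/dev/null; python3 st.py; done; python3 -c "
from h import *
wrist('w3')"; python3 inhand.py w3; python3 inhand.py w2
```

```text
R 0.1553 ang 146.02 yaw -34.82 tilt 0.03 Flat 4.9 Frad -1.0 Fz 0.8 Mz 0.23 torque 0.99 [0.4919 0.0248 0.1704]
   R 0.1553 ang 145.98 yaw -34.82 tilt 0.02 Flat 3.2 Frad 0.2 Fz 1.2 Mz 0.19 torque 0.68 [0.492  0.0249 0.1704]
   R 0.1552 ang 145.81 yaw -34.84 tilt 0.02 Flat 2.4 Frad 1.3 Fz 0.4 Mz 0.09 torque 0.46 [0.4923 0.0252 0.1705]
top plane z=0.0269 x + -0.0425 y + 0.0057 5232 x 0.0543203747303799 0.12626494999246773
[[0.06, -0.0079], [0.07, -0.0033], [0.08, -0.0018], [0.09, -0.0015], [0.1, -0.0014], [0.11, -0.0016]] [ 0.10784671 -0.01205709]
top plane z=0.0036 x + -0.0024 y + 0.0091 11675 x 0.053621662861754946 0.1282567517159777
[[0.05, -0.0006], [0.06, -0.0004], [0.07, -0.0006], [0.08, -0.0006], [0.09, -0.0007], [0.1, -0.0007], [0.11, -0.0005]] [-0.00161876 -0.00048131]
```

Holding still, the torque decays from 0.99 to 0.46, so the wrench has clicked. I'll stop pulling and ease back at once.

```bash
python3 -m crank '[[[0,0,-1],[0,0.27,0],1],[[0,0,-1],[0,0.27,0],1],[[0,0,0],[0,0,0],1]]' >/dev/null && python3 st.py && python3 -m crank '[[[0,0,-1],[0,0.27,0],1],[[0,0,0],[0,0,0],1]]' >/dev/null && python3 st.py;  python3 -m crank '[[[0,0,-1],[0,0.27,0],1],[[0,0,0],[0,0,0],1]]' >/dev/null && python3 st.py
```

```text
R 0.1552 ang 147.86 yaw -32.79 tilt -0.01 Flat 0.4 Frad 1.5 Fz -0.2 Mz 0.06 torque 0.12 [0.4893 0.0206 0.1706]
   R 0.1553 ang 149.00 yaw -31.79 tilt 0.00 Flat 3.3 Frad 1.3 Fz 1.3 Mz 0.25 torque 0.76 [0.4876 0.018  0.1705]
   R 0.1553 ang 150.01 yaw -30.79 tilt 0.00 Flat 3.4 Frad 1.2 Fz 0.6 Mz 0.15 torque 0.69 [0.4862 0.0156 0.1705]
```

```bash
python3 -m crank '[[[0,0,-1],[0,0.27,0],1],[[0,0,0],[0,0,0],1]]' >/dev/null && python3 st.py && python3 -m crank '[[[0,0,-1],[0,0.27,0],1],[[0,0,0],[0,0,0],1]]' >/dev/null && python3 st.py;  python3 -m crank '[[[0,0,-1],[0,0.27,0],1],[[0,0,0],[0,0,0],1]]' >/dev/null && python3 st.py
```

```text
R 0.1553 ang 150.92 yaw -29.80 tilt -0.01 Flat 1.8 Frad 0.5 Fz 0.1 Mz 0.12 torque 0.40 [0.485  0.0135 0.1706]
   R 0.1553 ang 151.80 yaw -28.81 tilt -0.02 Flat 0.7 Frad 0.0 Fz 0.8 Mz -0.00 torque 0.11 [0.4838 0.0114 0.1707]
   R 0.1553 ang 152.80 yaw -27.80 tilt -0.02 Flat 0.4 Frad 0.4 Fz -0.7 Mz 0.07 torque 0.14 [0.4825 0.009  0.1707]
```

```bash
python3 -m crank '[[[0,0,-1],[0,0.27,0],1],[[0,0,-1],[0,0.27,0],1],[[0,0,0],[0,0,0],1]]' >/dev/null && python3 st.py && python3 -m crank '[[[0,0,0],[0,0,-0.3],1],[[0,0,0],[0,0,-0.4],1],[[0,0,0],[0,0,-0.4],1],[[0,0,0],[0,0,0],1]]' >/dev/null && python3 st.py;  python3 -m crank '[[[0,0,0],[0,0,-0.5],1],[[0,0,0],[0,0,-0.8],1],[[0,0,0],[0,0,-1.5],1],[[0,0,0],[0,0,-2],1],[[0,0,0],[0,0,-2],1],[[0,0,0],[0,0,-1],1],[[0,0,0],[0,0,0],1]]' >/dev/null && python3 st.py; python3 -c "
from h import *
wrist('w4')"; python3 inhand.py w4
```

```text
R 0.1554 ang 154.83 yaw -25.79 tilt -0.02 Flat -0.1 Frad 0.4 Fz -0.3 Mz 0.06 torque 0.05 [0.48   0.0041 0.1707]
   R 0.1554 ang 154.76 yaw -25.86 tilt -0.01 Flat -0.1 Frad -4.4 Fz -6.1 Mz 0.09 torque 0.08 [0.4801 0.0043 0.1817]
   R 0.1555 ang 154.69 yaw -25.84 tilt -0.06 Flat -0.2 Frad -0.5 Fz -6.0 Mz 0.03 torque -0.01 [0.4801 0.0045 0.2607]
top plane z=0.0025 x + -0.0032 y + 0.0091 11666 x 0.05346048307143066 0.12807995721095952
[[0.05, -0.0006], [0.06, -0.0008], [0.07, -0.0008], [0.08, -0.0008], [0.09, -0.0007], [0.1, -0.0009], [0.11, -0.001]] [-0.00483332 -0.00043904]
```

The wrench came off cleanly and its in-hand pose is unchanged. Now back to the holder.

```bash
python3 -m crank '[[[0,0,-7.1],[0,0,0],1],[[0,0,-7.1],[0,0,0],1],[[0,0,-7.1],[0,0,0],1],[[0,0,0],[-0.5,-2,0],1],[[0,0,0],[-1.1,-4,0],1],[[0,0,0],[-1.1,-4,0],1],[[0,0,0],[-1.1,-4,0],1],[[0,0,0],[-1.1,-4,0],1]]' >/dev/null&& python3 -m crank '[[[0,0,0],[-1.1,-4,0],1],[[0,0,0],[-0.8,-3,0],1],[[0,0,0],[-0.34,-1.5,0],1],[[0,0,0],[0,0,0],1],[[0,0,0],[0,0,0],1],[[0,0,0],[0,0,0],1]]'
```

```text
time_s: 21.0
tcp_pos: [0.4296, 0.2731, 0.2589]
eef_rot: [179.9, 0.1, -4.6]
contact_force: [0.1, 0.6, -4.7]
gripper_width: 0.0194
gripper_force: 60.0
```

```bash
python3 -m crank '[[[0,0,0],[0,-0.1,2],1],[[0,0,0],[0,0,4],1],[[0,0,0],[0,0,4],1],[[0,0,0],[0,0,3],1],[[0,0,0],[0,0,2],1],[[0,0,0],[0,0,1],1],[[0,0,0],[0,0,0],1],[[0,0,0],[0,0,0],1]]' && python3 -m crank '[[[0,0,0],[0,0,0.5],1],[[0,0,0],[0,0,0.5],1],[[0,0,0],[0,0,0.4],1],[[0,0,0],[0,0,0.3],1],[[0,0,0],[0,0,0],1],[[0,0,0],[0,0,0],1]]'
```

```text
time_s: 21.8
tcp_pos: [0.4305, 0.2753, 0.1005]
eef_rot: [-179.9, -0.1, -4.6]
contact_force: [0.8, 0.6, -4.9]
gripper_width: 0.0193
gripper_force: 60.0
time_s: 22.4
tcp_pos: [0.4298, 0.2751, 0.0825]
eef_rot: [180.0, 0.0, -4.5]
contact_force: [-0.2, -0.4, -5.1]
gripper_width: 0.0197
gripper_force: 60.0
```

```bash
python3 -m crank '[[[0,0,0],[0,0,0.4],1],[[0,0,0],[0,0,0.3],1],[[0,0,0],[0,0,0.2],1],[[0,0,0],[0,0,0],1],[[0,0,0],[0,0,0],1]]' && python3 st.py && python3 -m crank '[[[0,0,0],[0,0,0.1],1],[[0,0,0],[0,0,0.1],1],[[0,0,0],[0,0,0],1],[[0,0,0],[0,0,0],1]]'; python3 st.py
```

```text
time_s: 22.9
tcp_pos: [0.4298, 0.2751, 0.0735]
eef_rot: [180.0, 0.0, -4.5]
contact_force: [0.3, -0.3, -4.6]
gripper_width: 0.0194
gripper_force: 60.0
   R 0.3874 ang 119.53 yaw -4.54 tilt 0.00 Flat -0.2 Frad -0.4 Fz -4.6 Mz -0.05 torque -0.11 [0.4298 0.2751 0.0735]
time_s: 23.3
tcp_pos: [0.4298, 0.275, 0.0716]
eef_rot: [180.0, 0.0, -4.5]
contact_force: [-0.6, -0.4, -5.6]
gripper_width: 0.0197
gripper_force: 60.0
   R 0.3873 ang 119.53 yaw -4.54 tilt 0.00 Flat 0.7 Frad -0.0 Fz -5.6 Mz -0.01 torque 0.26 [0.4298 0.275  0.0716]
```

```bash
python3 -m crank '[[[0,0,0],[0,0,0.1],1],[[0,0,0],[0,0,0],1]]' >/dev/null; python3 st.py; python3 -m crank '[[[0,0,0],[0,0,0.1],1],[[0,0,0],[0,0,0],1]]'>/dev/null; python3 st.py
```

```text
R 0.3874 ang 119.51 yaw -4.53 tilt -0.01 Flat 0.4 Frad -0.3 Fz -4.4 Mz 0.04 torque 0.22 [0.4299 0.2751 0.0706]
   R 0.3875 ang 119.49 yaw -4.53 tilt -0.02 Flat -0.1 Frad -0.5 Fz -4.6 Mz -0.01 torque -0.03 [0.4299 0.2753 0.0697]
```

```bash
python3 -m crank '[[[0,0,0],[0,0,0.1],1],[[0,0,0],[0,0,0],1],[[0,0,0],[0,0,0],1]]' >/dev/null; python3 st.py; python3 -m crank '[[[0,0,0],[0,0,0.1],1],[[0,0,0],[0,0,0],1],[[0,0,0],[0,0,0],1]]'>/dev/null; python3 st.py
```

```text
R 0.3874 ang 119.48 yaw -4.52 tilt -0.04 Flat 3.9 Frad 1.1 Fz 7.1 Mz -0.05 torque 1.46 [0.43   0.2753 0.0695]
   R 0.3874 ang 119.48 yaw -4.49 tilt -0.06 Flat 6.9 Frad 1.6 Fz 16.8 Mz -0.03 torque 2.64 [0.43   0.2753 0.0694]
```

It's seated. I'll relax the press, open, and rise.

```bash
python3 -m crank '[[[0,0,0],[0,0,-0.15],1],[[0,0,0],[0,0,0],1],[[0,0,0],[0,0,0],-1],[[0,0,0],[0,0,0],-1],[[0,0,0],[0,0,0],-1],[[0,0,0],[0,0,0],-1],[[0,0,0],[0,0,0],-1],[[0,0,0],[0,0,0],-1]]' && python3 -m crank '[[[0,0,0],[0,0,0],-1],[[0,0,0],[0,0,0],-1],[[0,0,0],[0,0,0],-1],[[0,0,0],[0,0,-1],-1],[[0,0,0],[0,0,-2],-1],[[0,0,0],[0,0,-3],-1],[[0,0,0],[0,0,-4],-1],[[0,0,0],[0,0,-4],-1]]'&& python3 -m crank '[[[0,0,0],[0,0,-4],-1],[[0,0,0],[0,0,0],-1],[[0,0,0],[0,0,0],-1],[[0,0,0],[0,0,0],-1]]'; python3 -c "
from h import *
c,W=wrist('w5')
K=c['intrinsics'];P=pts(c,W);g=(P[...,2]>.045)&(P[...,2]<.09)&(abs(P[...,1]-.27)<.05)
for x in np.arange(.41,.56,.02):
    q=P[g&(abs(P[...,0]-x)<.01)]
    if len(q): print(x.round(2),((q[:,1].min()+q[:,1].max())/2).round(4),np.percentile(q[:,2],[50,95]).round(3))
"
```

```text
time_s: 25.1
tcp_pos: [0.4298, 0.2751, 0.069]
eef_rot: [180.0, 0.0, -4.5]
contact_force: [-0.3, 0.3, 0.4]
gripper_width: 0.0623
gripper_force: 0.0
time_s: 25.9
tcp_pos: [0.4296, 0.2747, 0.2112]
eef_rot: [180.0, 0.0, -4.5]
contact_force: [1.1, 0.8, 0.8]
gripper_width: 0.0878
gripper_force: 0.0
time_s: 26.3
tcp_pos: [0.4293, 0.2746, 0.2485]
eef_rot: [180.0, 0.0, -4.6]
contact_force: [-0.4, -0.0, 0.1]
gripper_width: 0.0876
gripper_force: 0.0
0.41 0.2762 [0.062 0.064]
0.43 0.2746 [0.062 0.064]
0.45 0.2737 [0.062 0.064]
0.47 0.272 [0.061 0.063]
0.49 0.2703 [0.061 0.062]
0.51 0.2689 [0.061 0.062]
0.53 0.2674 [0.061 0.062]
0.55 0.2652 [0.061 0.065]
```

View pics/w5.png

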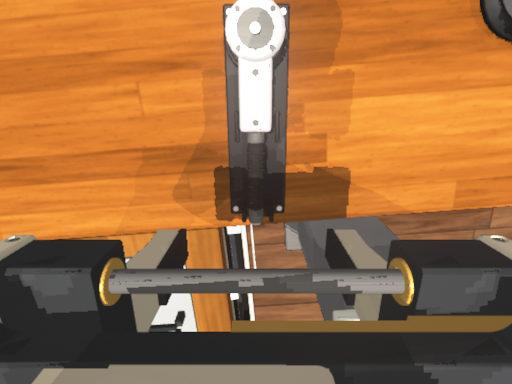

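The wrist view shows the wrench back in its holder. The head sits in the well at (255,28) and the lever's end is in the yoke at (256,215), at the same heights and direction as before.

```bash
python3 -c "
from plant import r
print(r.close_job())"
```

```text
the job is handed in; nothing more can be done
None
```

The cap was tightened about 27° until the wrench clicked, and I stopped within about 2° of it; the wrench is back in its holder and released, no other object was touched, and the job was handed in at about 26 s with no verdict returned.

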